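# Set out the parts for two board repairs

### The arm

A 6-joint arm with a two-finger parallel gripper is mounted at the origin on a cart in front of the work surface, level with it; the furniture and walls round the work are solid. World frame = base frame: x ahead of the robot, y to its left, z up, the work surface at z = 0. Lengths are in m, angles in degrees, forces in N, time in s.
With the tool pointing down it reaches from about 0.4 to 0.825 m from the base axis. Payload 7 kg.
Tool frame: the origin (TCP) lies at the very end of the fingers, on their centre line; the grasp point (between the pads) lies 19 mm behind it; z points along the fingers, y is the direction in which the jaws open and shut (so a half turn about z gives the same grasp; the last joint's range is limited). The gripper opens to 88 mm and grips with 3 to 60 N. Pads are 19 mm wide; open, the fingers measure 130 mm over their backs; the gripper's body (78 mm by 193 mm) begins 47 mm behind the grasp point.
Start: joints at [88.413, 20.546, 0.682, 0, -70.136, -16.507], TCP at [0.21, 0.642, 0.227] pointing down, gripper open.
Joint ranges: [-176.03, 176.03], [-82.01, 121.73], [-58.28, 71.71], [-173.87, 95.51], [-174.79, -0.11], [-173.66, 173.66]. Speed limits (degrees/s): [136.94, 136.94, 172.46, 180, 180, 180].

### API

Orientations are given as [roll, pitch, yaw] about the fixed x, y, z axes, in that order (R = Rz(yaw) Ry(pitch) Rx(roll)).
In Python, from plant import telemetry, optics, ctrl gives the robot as it stands.
- The arm moves only by the tool servo_tool, never from a script. Its argument "rows" is a list of rows, each a list of 3 entries, a list of its own where there are three numbers: the shift along the tool's x, y, z in m, then the turn, a rotation vector about the tool's x, y, z in units of 6 degrees (1.0 is 6 degrees), then the closure, from 0 (fully open) to 1 (shut). A call has 1 to 20 rows; each row shifts and turns the commanded pose from where the row before left it, along the tool's axes as they then stand; what a row does not reach is not made up. A row lasts 1/12 s, in which the tool goes at most 41.7 mm and 7.16 degrees, less where a joint would pass 70% of its speed; a pose out of reach is approached as far as the arm can. A call is refused whole if a number of a shift passes 0.0417 or a number of a turn 1, either way. A call with a gripper value outside its range is refused whole. The fingers move at their own pace and stop on an object; the grip force is fixed at half the most. Time passes only in rows, so rows that do not move let the fingers close. It gives the time, the measured TCP pose, the force and the opening at its end, in the units of the state.
- telemetry.get_obs(): the state, without advancing time (a new reading comes with each control period).
- optics.snapshot(name): name is "side" or "top"; returns the picture (420x560x3 uint8, red, green, blue); there is no depth.
- optics.camera_info(name): a dict with "mtx" (3x3 intrinsics, pixels), "rvec" (rotation vector, rad) and "tvec" (3), from world to camera coordinates, as OpenCV has them. Camera axes: x right, y down, z forward; pixel columns grow to the right and rows downward; lengths in m; the calibration is good to about 2 mm. A picture is of the moment at which its call begins. camera_info takes no time and is no camera call.
- ctrl.close_job(): hands the job in, once; it reports no verdict.
The state is a dict: "clock": time; "joint_pos": joint angles; "qvel": joint speeds; "tau": joint torques, N m; "tool_pos": TCP position; "orientation": TCP orientation; "force": force on the tool from outside, world axes, zero at the start; "moment": the same for the moment, N m; "opening": finger opening in m.
Only numpy, scipy, OpenCV 4.12 (cv2) and the standard library are available. Lean on these libraries where they do the work, as an engineer would, in place of code of your own. Each camera call takes 0.05 s, during which the arm holds its last target.

### The job

Set out the parts for the two waiting repairs: put the heat sink in the white outline in front of the green circuit board, the blue relay in the white outline in front of the blue circuit board, and the tub of solder paste on the round pad between the two trays, then stand the red-capped vial on top of the tub. Everything should be centred and stand upright the way it stood; leave the black-capped vial and the solder spool alone.

Things in the scene. Friction and masses are not known exactly. Their poses are not given: they have to be found in the camera images.
- heat_sink_mid (a point): Finned aluminium heat sink, 40 x 40 mm, 23 mm high, standing on its base plate with the fins up, loose on the bench, about 60 g. The point is its centre, half-way up (11.5 mm over its underside). x runs along the fins, z is up. It can be gripped by any two opposite sides.
- relay_mid (a point): Small blue box-shaped relay, 20 (its x) x 28 (its y) x 15 mm high, loose on the bench, about 18 g. The point is its centre, half-way up (7.5 mm over its underside).
- paste_tub_mid (a point): Round tub of solder paste, white body 44 mm across, dark green screw lid 47 mm across with a flat top, 38 mm high in all, loose on the bench, about 40 g. The point is on its axis, half-way up (19 mm over its underside). A similar tub at the very back of the bench is not meant.
- red_vial_mid (a point): Small glass vial with a RED cap, round, 21 mm across, 42 mm high, standing loose on the bench, about 25 g. The point is on its axis, half-way up (21 mm over its underside).
- tray_green_place (a point): Parts place of the grey job tray that carries the GREEN circuit board. The tray (136 x 76 mm, 6 mm thick, fixed) has the board at its far end and a white square outline, 56 mm a side, at its near end; the board's parts rise to 23 mm over the bench. The point is the centre of the outline, on the tray's top face (6 mm over the bench). x points from the outline to the board (the board's centre is 71 mm along +x), z up.
- tray_blue_place (a point): The same for the identical grey job tray that carries the smaller BLUE circuit board: centre of its white square outline, on the tray's top face (6 mm over the bench); x points from the outline to the board, z up. Which tray stands on the left changes.
- pad_top (a point): Round black rubber pad with a yellow ring, 64 mm across, 4 mm thick, fixed to the bench between the two trays. The point is the centre of its top face (4 mm over the bench).
- black_vial_mid (a point): Bystander: a vial like the other (21 mm across, 42 mm high) but with a BLACK cap, among the loose things. Point on its axis, half-way up. Not to be moved.
- solder_spool_mid (a point): Bystander: spool of solder wire with black flanges, 59 mm across, 44 mm high, standing behind the pad. Point on its axis, half-way up. Not to be moved. Beyond the work at the right (y below about 0.07, x above 0.5) stand a parts box, a fume hood over it and instruments: bring the arm in along the front edge of the bench, not across them; a black cable lies in a loop on the bench in front of the box.
There are look-alikes about, which are no part of the job. What is shaped like the part that bears paste_tub_mid but pink is not meant.

How it is judged (in metres and radians):
At the end, for the whole second after the job is handed in: Heat sink within 12 mm of the outline's centre by the green board, relay likewise by the blue board, tub within 12 mm of the pad's centre, red-capped vial on the tub's lid within 12 mm of its axis; all upright within 0.12 rad, released, at rest (horizontal distance between heat_sink_mid and tray_green_place below 0.012 m and height (world z) of heat_sink_mid between 0.0145 and 0.0205 m and horizontal distance between relay_mid and tray_blue_place below 0.012 m and height (world z) of relay_mid between 0.0105 and 0.0165 m and horizontal distance between paste_tub_mid and pad_top below 0.012 m and height (world z) of paste_tub_mid between 0.02 and 0.026 m and horizontal distance between red_vial_mid and paste_tub_mid below 0.012 m and height (world z) of red_vial_mid between 0.06 and 0.066 m and angle between each of heat_sink_mid, relay_mid, paste_tub_mid, red_vial_mid's own z axis and vertical below 0.12 rad and linear speed of each of heat_sink, relay, paste_tub, red_vial below 0.01 m/s); the robot touches nothing.
It fails at once if the black vial was moved more than 15 mm or tipped over (distance of black_vial_mid from where it was at the start of the episode above 0.015 m).
It fails at once if the solder spool was moved more than 15 mm or tipped over (distance of solder_spool_mid from where it was at the start of the episode above 0.015 m).
It also fails if it takes over 109 s, if anything falls off the work surface, if the arm or the gripper's body presses on something with over 40 N, if the wrist force passes 120 N, or if a joint passes its speed limit or range.

## Working session

There is one attempt and no reset: what is moved stays moved. The work goes in short steps, Python scripts to look and compute and a tool call to move; the robot and the scene stay as the last step left them, time stands still between calls to the robot, and variables do not carry over. Pictures are saved under pics/ and viewed, and the job is handed in when it is done.

Besides the shell and the picture viewer there is one more tool, called after "Request:" in YAML: its name, and indented under it one key for each argument. servo_tool: Moves the arm, as the interface text tells. Its arguments: {"type":"object","properties":{"rows":{"type":"array"}},"required":["rows"]}

```bash
mkdir -p pics; ls; python3 - <<'E'
from plant import telemetry, optics
import cv2
print(telemetry.get_obs())
for n in("side","top"):
    i=optics.snapshot(n); cv2.imwrite(f"pics/{n}0.png",i[:,:,::-1]); print(optics.camera_info(n))
E
```

```text
pics
{'clock': 0.0, 'joint_pos': array([ 8.84122065e+01,  2.05913556e+01,  6.35647538e-01, -2.13684849e-02,
       -7.01360253e+01, -1.65049771e+01]), 'qvel': array([ 0.05146556, -0.03453613, -0.03982041, -0.07673427,  0.01399343,
        0.03240658]), 'tau': array([-3.40914403e-04, -5.82726824e+01,  2.93048269e+01,  6.99672773e+00,
        6.92003465e-03, -1.63108357e-04]), 'tool_pos': array([0.20951347, 0.64115808, 0.22563389]), 'orientation': array([ 1.79906339e+02, -6.80382573e-03, -1.81000419e+01]), 'force': array([0.47213893, 0.04496224, 0.29349802]), 'moment': array([0.00010755, 0.01100224, 0.02867166]), 'opening': 0.08709700832879205}
{'mtx': array([[443.35128119,   0.        , 272.5727409 ],
       [  0.        , 443.35128119, 209.0560036 ],
       [  0.        ,   0.        ,   1.        ]]), 'rvec': array([ 1.99612069, -0.22411422,  0.10978574]), 'tvec': array([-0.50804488,  0.18195652,  0.6215596 ])}
{'mtx': array([[492.98470663,   0.        , 288.68951106],
       [  0.        , 492.98470663, 209.88335403],
       [  0.        ,   0.        ,   1.        ]]), 'rvec': array([ 2.13519417, -2.08379883,  0.21622443]), 'tvec': array([0.16383256, 0.55291388, 0.84981632])}
```

View pics/side0.png

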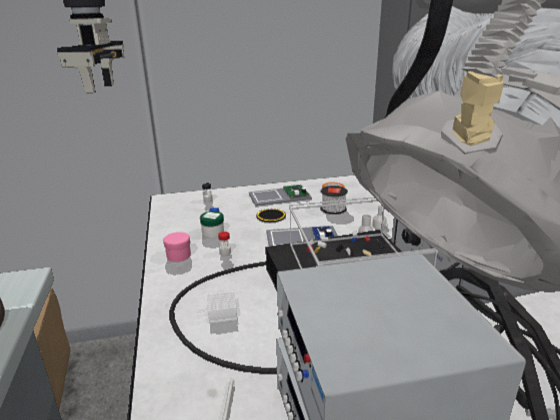

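View pics/top0.png

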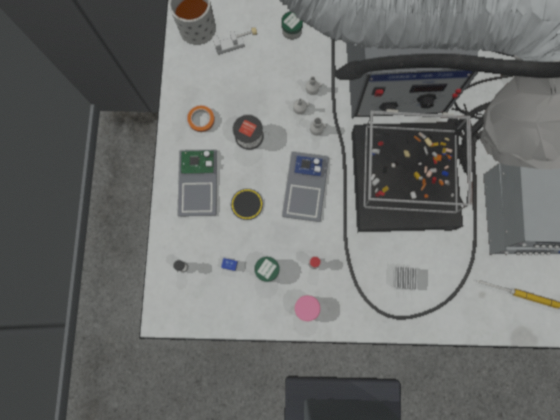

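The top view shows the robot side at the bottom. Green-board tray is at (198,183), blue-board tray at (305,187), pad (247,204), tub (267,268), relay (230,265), red vial (315,262), black vial (181,266), heat sink (405,278), with the pink decoy at (308,308). I'll enlarge it to read the positions more closely.

```bash
cat > h.py <<'E'
import numpy as np, cv2
from plant import telemetry, optics
def cam(n):
    c=optics.camera_info(n); R=cv2.Rodrigues(c["rvec"])[0]; return c["mtx"],R,c["tvec"].ravel()
def px2w(n,u,v,z):
    K,R,t=cam(n); d=R.T@np.linalg.solve(K,[u,v,1.]); o=-R.T@t
    return o+d*(z-o[2])/d[2]
def proj(n,p):
    K,R,t=cam(n); q=K@(R@np.array(p,float)+t); return q[:2]/q[2]
def crop(n,x,y,w,h,s,out,img=None):
    i=optics.snapshot(n) if img is None else img
    c=cv2.resize(i[y:y+h,x:x+w],None,fx=s,fy=s,interpolation=cv2.INTER_CUBIC)
    for k in range(0,w,10): cv2.line(c,(k*s,0),(k*s,4 if k%50 else 12),(255,0,0),1)
    for k in range(0,h,10): cv2.line(c,(0,k*s),(4 if k%50 else 12,k*s),(255,0,0),1)
    cv2.imwrite("pics/"+out,c[:,:,::-1])
E
python3 - <<'E'
from h import *
i=cv2.imread("pics/top0.png")[:,:,::-1]
crop("top",160,140,180,100,4,"c1.png",i)
crop("top",160,230,190,100,4,"c2.png",i)
crop("top",360,240,90,80,6,"c3.png",i)
for n in("top","side"):
    K,R,t=cam(n); print(n,-R.T@t)
E
```

```text
top [0.36093759 0.17115545 0.94613557]
side [ 0.40595911 -0.58317535  0.41552114]
```

View pics/c1.png

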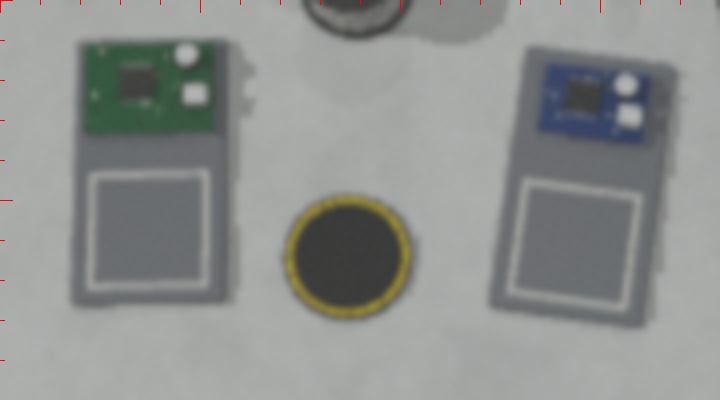

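View pics/c2.png

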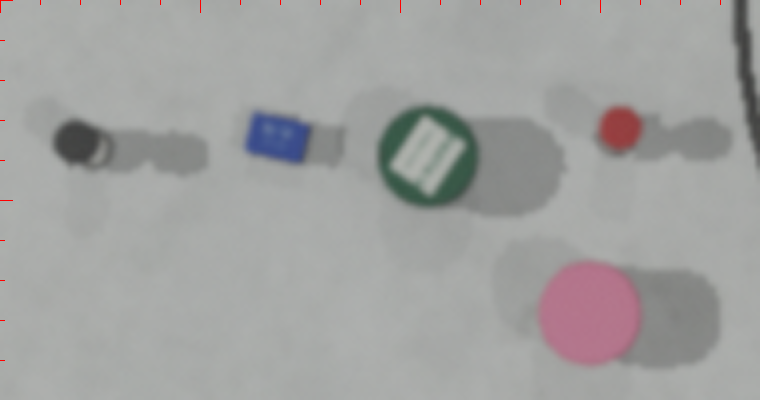

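View pics/c3.png

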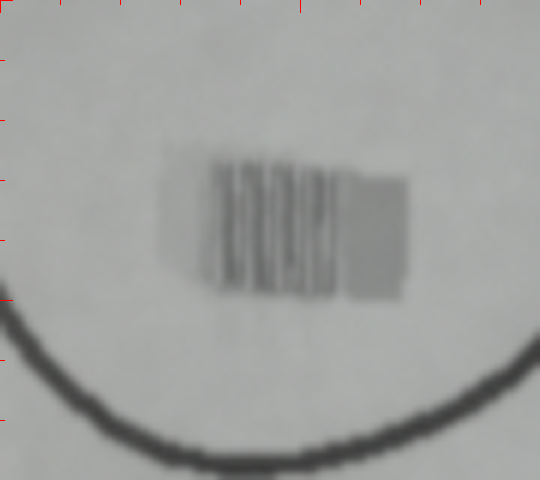

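```bash
python3 - <<'E'
from h import *
i=cv2.imread("pics/side0.png")[:,:,::-1]
crop("side",160,175,190,90,4,"s1.png",i)
crop("side",190,280,70,60,8,"s2.png",i)
def q(n,u,v,z):return np.round(px2w("top",u,v,z),4)
def c1(a,b):return 160+a/4-.375,140+b/4-.375
def c2(a,b):return 160+a/4-.375,230+b/4-.375
def c3(a,b):return 360+a/6-.4,240+b/6-.4
for nm,pts,z,f in [("green",[(90,172),(208,172),(208,287),(90,289)],.006,c1),
 ("blue",[(525,180),(640,194),(626,308),(510,294)],.006,c1),
 ("pad",[(349,257)],.004,c1),("tub",[(428,156)],.038,c2),("red",[(620,129)],.042,c2),("black",[(77,142)],.042,c2),("pink",[(590,313)],.038,c2),
 ("relay",[(254,111),(311,122),(301,164),(246,152)],.015,c2),
 ("hs",[(215,161),(341,169),(334,298),(208,293)],.023,c3),("spool",[(357,-35)],.044,c1)]:
    P=np.array([px2w("top",*f(*p),z) for p in pts])[:,:2]
    m=P.mean(0); print(nm,np.round(m,4),np.round(proj("side",[*m,z]),1))
    if len(P)==4:
        e=P-np.roll(P,-1,0); print("  sides",np.round(np.linalg.norm(e,axis=1),4),"edge angs",np.round(np.degrees(np.arctan2(e[:,1],e[:,0]))%90,1))
E
```

```text
green [0.5811 0.3582] [266.6 195. ]
  sides [0.0582 0.058  0.0575 0.059 ] edge angs [1.4 3.3 2.4 4. ]
blue [0.5791 0.1492] [286.8 236.4]
  sides [0.057  0.0576 0.0568 0.0578] edge angs [84.2 83.9 84.4 84.1]
pad [0.5702 0.2598] [270.6 213.8]
tub [0.4418 0.2152] [211.1 214.9]
red [0.4559 0.1274] [222.8 232.6]
black [0.4439 0.3759] [206.  183.8]
pink [0.3729 0.1397] [176.1 236.9]
relay [0.4509 0.2874] [213.4 210. ]
  sides [0.0276 0.0202 0.0266 0.0196] edge angs [80.5 79.2 79.2 81.9]
hs [ 0.4322 -0.0425] [220.1 298.7]
  sides [0.0392 0.0399 0.0388 0.0408] edge angs [87.8 85.2 89.1 85.8]
spool [0.7062 0.2583] [331.9 190.5]
```

View pics/s1.png

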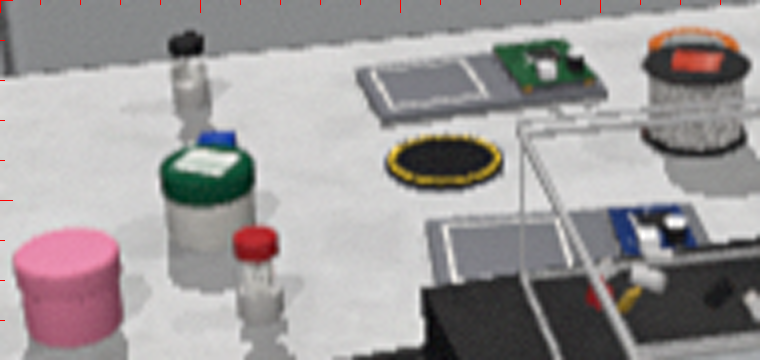

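View pics/s2.png

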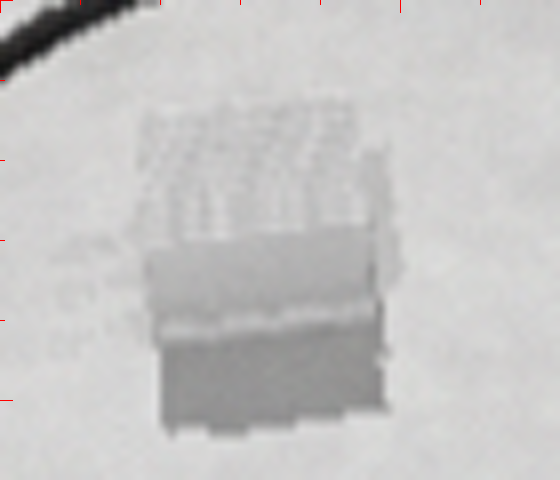

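```bash
cat >> h.py <<'E'
def go(x,y,z,yaw,cmd=None,n=None):
    """tool-frame shift (before turning) and turn needed from measured pose"""
    o=telemetry.get_obs(); p=o["tool_pos"]; ps=np.radians(o["orientation"][2])
    d=np.array([x,y,z])-p; c,s=np.cos(ps),np.sin(ps)
    print("pose",p.round(4),o["orientation"].round(2),"t",round(o["clock"],2),"open",round(o["opening"],4),"F",o["force"].round(1))
    dy=(yaw-o["orientation"][2]+180)%360-180
    print("shift tool",np.round([d[0]*c+d[1]*s,d[0]*s-d[1]*c,-d[2]],4),"turn units",round(-dy/6,2))
E
python3 - <<'E'
from h import *
def s2(a,b):return 190+a/8-.44,280+b/8-.44
def s1(a,b):return 160+a/4-.4,175+b/4-.4
for n,f,pts,z in [("hs",s2,[(140,110),(355,100),(365,228),(148,245)],.023),("red",s1,[(256,234)],.042),("tub",s1,[(208,163)],.038),("pad",s1,[(445,160)],.004),("green",s1,[(372,70),(470,58),(488,97),(392,110)],.006)]:
    print(n,np.mean([px2w("side",*f(*p),z) for p in pts],0).round(4))
go(.451,.2874,.1,-100)
E
```

```text
hs [ 0.4331 -0.0476  0.023 ]
red [0.457  0.1251 0.042 ]
tub [0.4426 0.2131 0.038 ]
pad [0.57  0.256 0.004]
green [0.5821 0.3556 0.006 ]
pose [0.2095 0.6412 0.2257] [ 1.7992e+02 -1.0000e-02 -1.8100e+01] t 0.1 open 0.0877 F [ 0.9 -1.5 -0.4]
shift tool [0.3395 0.2613 0.1257] turn units 13.65
```

Request:
servo_tool:
  rows:
    - [[0.021, 0.016, 0.004], [0, 0, 0], 0]
    - [[0.021, 0.016, 0.004], [0, 0, 0], 0]
    - [[0.021, 0.016, 0.004], [0, 0, 0], 0]
    - [[0.021, 0.016, 0.004], [0, 0, 0], 0]
    - [[0.021, 0.016, 0.004], [0, 0, 0], 0]
    - [[0.021, 0.016, 0.004], [0, 0, 0], 0]
    - [[0.021, 0.016, 0.004], [0, 0, 0], 0]
    - [[0.021, 0.016, 0.004], [0, 0, 0], 0]
    - [[0.021, 0.016, 0.004], [0, 0, 0], 0]
    - [[0.021, 0.016, 0.004], [0, 0, 0], 0]
    - [[0.021, 0.016, 0.004], [0, 0, 0], 0]
    - [[0.021, 0.016, 0.004], [0, 0, 0], 0]
    - [[0.021, 0.016, 0.004], [0, 0, 0], 0]
    - [[0.021, 0.016, 0.004], [0, 0, 0], 0]
    - [[0.021, 0.016, 0.004], [0, 0, 0], 0]
    - [[0.021, 0.016, 0.004], [0, 0, 0], 0]

```text
clock: 1.43
tool_pos: [0.4499, 0.2926, 0.1622]
orientation: [180.0, 0.0, -18.1]
force: [-0.4, 0.4, 0.6]
opening: 0.0874
```

Request:
servo_tool:
  rows:
    - [[0, 0, 0.002], [0, 0, 1], 0.4]
    - [[0, 0, 0.002], [0, 0, 1], 0.4]
    - [[0, 0, 0.002], [0, 0, 1], 0.4]
    - [[0, 0, 0.002], [0, 0, 1], 0.4]
    - [[0, 0, 0.002], [0, 0, 1], 0.4]
    - [[0, 0, 0.002], [0, 0, 1], 0.4]
    - [[0, 0, 0.002], [0, 0, 1], 0.4]
    - [[0, 0, 0.002], [0, 0, 1], 0.4]
    - [[0, 0, 0.002], [0, 0, 1], 0.4]
    - [[0, 0, 0.002], [0, 0, 1], 0.4]
    - [[0, 0, 0.002], [0, 0, 1], 0.4]
    - [[0, 0, 0.002], [0, 0, 1], 0.4]
    - [[0, 0, 0.002], [0, 0, 1], 0.4]
    - [[0, 0, 0], [0, 0, 0.65], 0.4]
    - [[0, 0, 0], [0, 0, 0], 0.4]
    - [[0, 0, 0], [0, 0, 0], 0.4]

```text
clock: 2.77
tool_pos: [0.4494, 0.2938, 0.1364]
orientation: [180.0, -0.0, -99.9]
force: [0.3, -0.2, -0.3]
opening: 0.0526
```

```bash
python3 - <<'E'
from h import *
go(.451,.2865,.0035,-100)
crop("top",160,140,190,140,4,"t1.png")
E
```

```text
pose [0.4494 0.2938 0.1364] [ 1.7999e+02 -2.0000e-02 -9.9860e+01] t 2.77 open 0.0526 F [ 0.3 -0.2 -0.3]
shift tool [ 0.0069 -0.0028  0.1329] turn units 0.02
```

View pics/t1.png

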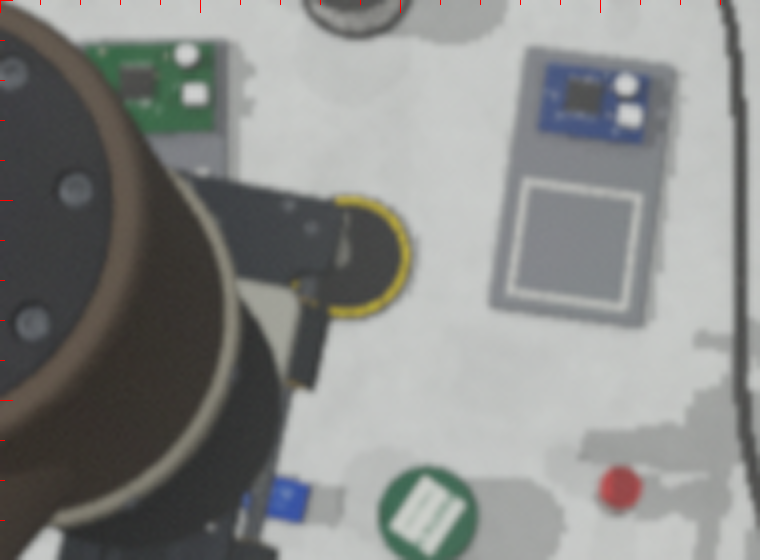

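The gripper is above the relay at crop (285,500), with its jaws along x. I'll lower it and grip.

Request:
servo_tool:
  rows:
    - [[0.0007, -0.0003, 0.014], [0, 0, 0], 0.4]
    - [[0.0007, -0.0003, 0.014], [0, 0, 0], 0.4]
    - [[0.0007, -0.0003, 0.014], [0, 0, 0], 0.4]
    - [[0.0007, -0.0003, 0.014], [0, 0, 0], 0.4]
    - [[0.0007, -0.0003, 0.014], [0, 0, 0], 0.4]
    - [[0.0007, -0.0003, 0.014], [0, 0, 0], 0.4]
    - [[0.0007, -0.0003, 0.014], [0, 0, 0], 0.4]
    - [[0.0007, -0.0003, 0.014], [0, 0, 0], 0.4]
    - [[0.0007, -0.0003, 0.014], [0, 0, 0], 0.4]
    - [[0.0007, -0.0001, 0.006], [0, 0, 0], 0.4]
    - [[0, 0, 0], [0, 0, 0], 0.4]
    - [[0, 0, 0], [0, 0, 0], 0.4]
    - [[0, 0, 0], [0, 0, 0], 1]
    - [[0, 0, 0], [0, 0, 0], 1]
    - [[0, 0, 0], [0, 0, 0], 1]
    - [[0, 0, 0], [0, 0, 0], 1]
    - [[0, 0, 0], [0, 0, 0], 1]
    - [[0, 0, 0], [0, 0, 0], 1]
    - [[0, 0, 0], [0, 0, 0], 1]
    - [[0, 0, 0], [0, 0, 0], 1]

```text
clock: 4.48
tool_pos: [0.4512, 0.2867, 0.0048]
orientation: [-180.0, 0.0, -100.0]
force: [-1.0, -1.0, 5.3]
opening: 0.0197
```

```bash
python3 - <<'E'
from h import *
crop("side",160,155,190,90,4,"t2.png")
go(.579,.1485,.0105,-96)
E
```

```text
pose [0.4511 0.2866 0.0048] [-1.7999e+02  1.0000e-02 -9.9980e+01] t 4.53 open 0.0194 F [-2.9  0.4  4.3]
shift tool [ 0.1139 -0.1499 -0.0057] turn units -0.66
```

View pics/t2.png

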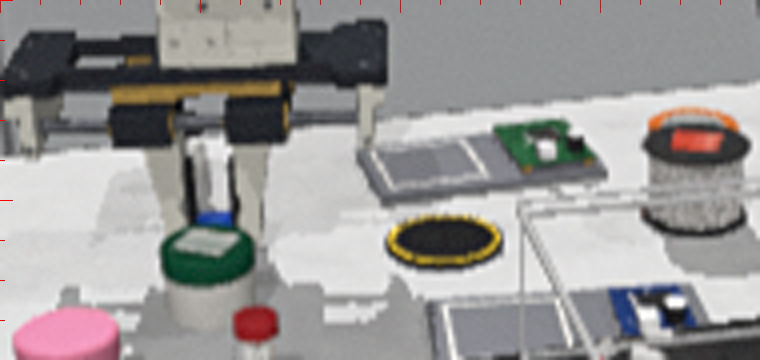

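The relay is gripped (opening 19.5 mm, matching its 20 mm side). Next I lift it and carry it to the blue tray.

Request:
servo_tool:
  rows:
    - [[0, 0, -0.01], [0, 0, 0], 1]
    - [[0, 0, -0.015], [0, 0, 0], 1]
    - [[0, 0, -0.015], [0, 0, 0], 1]
    - [[0, 0, -0.015], [0, 0, 0], 1]
    - [[0, 0, -0.015], [0, 0, 0], 1]
    - [[0.0114, -0.015, -0.003], [0, 0, 0], 1]
    - [[0.0114, -0.015, -0.003], [0, 0, 0], 1]
    - [[0.0114, -0.015, -0.003], [0, 0, 0], 1]
    - [[0.0114, -0.015, -0.003], [0, 0, 0], 1]
    - [[0.0114, -0.015, -0.003], [0, 0, 0], 1]
    - [[0.0114, -0.015, 0], [0, 0, 0], 1]
    - [[0.0114, -0.015, 0], [0, 0, 0], 1]
    - [[0.0114, -0.015, 0], [0, 0, 0], 1]
    - [[0.0114, -0.015, 0], [0, 0, 0], 1]
    - [[0.0114, -0.015, 0], [0, 0, 0], 1]
    - [[0, 0, 0], [0, 0, -0.66], 1]
    - [[0, 0, 0], [0, 0, 0], 1]
    - [[0, 0, 0], [0, 0, 0], 1]

```text
clock: 6.03
tool_pos: [0.5789, 0.148, 0.0898]
orientation: [180.0, -0.0, -96.2]
force: [-0.4, 0.5, -1.0]
opening: 0.0194
```

```bash
python3 - <<'E'
from h import *
crop("side",180,100,190,140,4,"t3.png")
crop("top",200,100,190,140,4,"t3b.png")
go(.579,.1485,.0115,-96)
E
```

```text
pose [0.5787 0.1485 0.0898] [180.     0.   -96.11] t 6.13 open 0.0196 F [ 0.1  0.  -0.9]
shift tool [-0.0001 -0.0003  0.0783] turn units -0.02
```

View pics/t3.png

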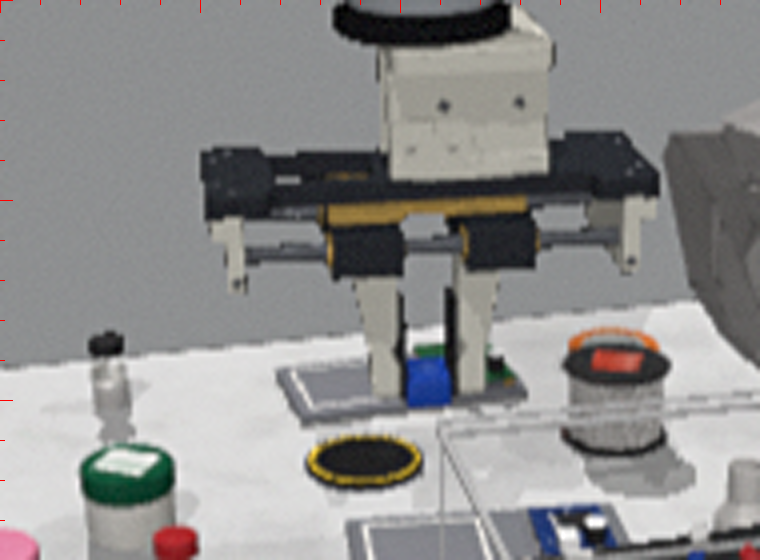

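View pics/t3b.png

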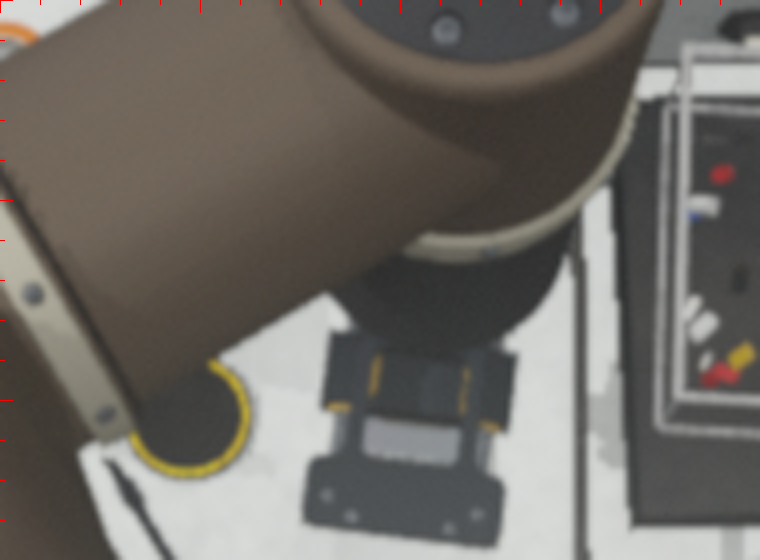

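The relay hangs upright between the fingers at crop (428,380) over the blue outline. I'll lower it, release with a small opening and lift.

Request:
servo_tool:
  rows:
    - [[0, 0, 0.014], [0, 0, 0], 1]
    - [[0, 0, 0.014], [0, 0, 0], 1]
    - [[0, 0, 0.014], [0, 0, 0], 1]
    - [[0, 0, 0.014], [0, 0, 0], 1]
    - [[0, 0, 0.01], [0, 0, 0], 1]
    - [[0, 0, 0.007], [0, 0, 0], 1]
    - [[0, 0, 0.003], [0, 0, 0], 1]
    - [[0, 0, 0.002], [0, 0, 0], 1]
    - [[0, 0, 0.001], [0, 0, 0], 1]
    - [[0, 0, 0], [0, 0, 0], 1]
    - [[0, 0, 0], [0, 0, 0], 1]
    - [[0, 0, 0], [0, 0, 0], 1]

```text
clock: 7.13
tool_pos: [0.5793, 0.1483, 0.0111]
orientation: [-180.0, 0.0, -96.0]
force: [0.6, -0.3, 0.1]
opening: 0.0199
```

Request:
servo_tool:
  rows:
    - [[0, 0, 0], [0, 0, 0], 0.62]
    - [[0, 0, 0], [0, 0, 0], 0.62]
    - [[0, 0, 0], [0, 0, 0], 0.62]
    - [[0, 0, 0], [0, 0, 0], 0.62]
    - [[0, 0, -0.005], [0, 0, 0], 0.62]
    - [[0, 0, -0.01], [0, 0, 0], 0.62]
    - [[0, 0, -0.015], [0, 0, 0], 0.62]
    - [[0, 0, -0.02], [0, 0, 0], 0.62]
    - [[0, 0, -0.02], [0, 0, 0], 0.3]
    - [[0, 0, -0.02], [0, 0, 0], 0.0]
    - [[0, 0, 0], [0, 0, 0], 0.0]
    - [[0, 0, 0], [0, 0, 0], 0.0]

```text
clock: 8.13
tool_pos: [0.5799, 0.1488, 0.1029]
orientation: [-179.8, 0.1, -96.0]
force: [-0.7, -0.0, -0.2]
opening: 0.0546
```

```bash
python3 - <<'E'
from h import *
crop("side",180,130,190,140,4,"t4.png")
go(.4422,.2142,.013,-90)
E
```

```text
pose [0.5792 0.1484 0.1016] [-1.7993e+02  7.0000e-02 -9.6040e+01] t 8.18 open 0.0586 F [-0.2 -0.3 -0.7]
shift tool [-0.051   0.1432  0.0886] turn units -1.01
```

View pics/t4.png

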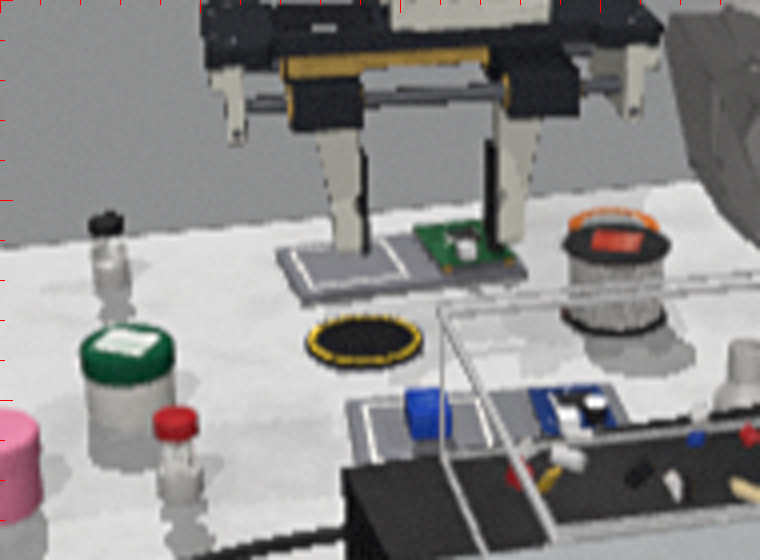

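The relay stands inside the blue tray's outline at crop (428,414). The tub is next.

Request:
servo_tool:
  rows:
    - [[-0.0051, 0.0143, 0], [0, 0, 0], 0]
    - [[-0.0051, 0.0143, 0], [0, 0, 0], 0]
    - [[-0.0051, 0.0143, 0], [0, 0, 0], 0]
    - [[-0.0051, 0.0143, 0], [0, 0, 0], 0]
    - [[-0.0051, 0.0143, 0], [0, 0, 0], 0]
    - [[-0.0051, 0.0143, 0], [0, 0, 0], 0]
    - [[-0.0051, 0.0143, 0], [0, 0, 0], 0]
    - [[-0.0051, 0.0143, 0], [0, 0, 0], 0]
    - [[-0.0051, 0.0143, 0], [0, 0, 0], 0]
    - [[-0.0051, 0.0143, 0], [0, 0, 0], 0]
    - [[0, 0, 0], [0, 0, -1], 0]
    - [[0, 0, 0.01], [0, 0, 0], 0]
    - [[0, 0, 0.015], [0, 0, 0], 0]
    - [[0, 0, 0.015], [0, 0, 0], 0]

```text
clock: 9.35
tool_pos: [0.4419, 0.2139, 0.06]
orientation: [180.0, 0.0, -90.0]
force: [0.4, -1.2, -0.1]
opening: 0.0874
```

```bash
python3 - <<'E'
from h import *
crop("side",140,130,190,140,4,"t5.png")
go(.4422,.2142,.013,-90)
E
```

```text
pose [0.4404 0.2126 0.057 ] [ 1.798e+02 -1.600e-01 -9.007e+01] t 9.4 open 0.0877 F [-0.5 -0.8 -3.1]
shift tool [-0.0016 -0.0018  0.044 ] turn units -0.01
```

View pics/t5.png

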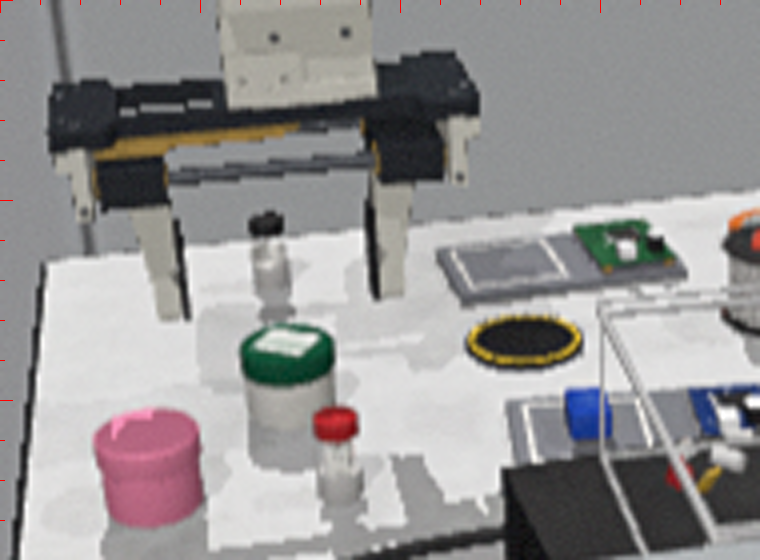

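The fingers straddle the tub at crop (287,375). I'll lower and grip.

Request:
servo_tool:
  rows:
    - [[0, 0, 0.012], [0, 0, 0], 0]
    - [[0, 0, 0.014], [0, 0, 0], 0]
    - [[0, 0, 0.012], [0, 0, 0], 0]
    - [[0, 0, 0.006], [0, 0, 0], 0]
    - [[0, 0, 0], [0, 0, 0], 0]
    - [[0, 0, 0], [0, 0, 0], 0]
    - [[0, 0, 0], [0, 0, 0], 1]
    - [[0, 0, 0], [0, 0, 0], 1]
    - [[0, 0, 0], [0, 0, 0], 1]
    - [[0, 0, 0], [0, 0, 0], 1]
    - [[0, 0, 0], [0, 0, 0], 1]
    - [[0, 0, 0], [0, 0, 0], 1]
    - [[0, 0, 0], [0, 0, 0], 1]
    - [[0, 0, 0], [0, 0, 0], 1]

```text
clock: 10.57
tool_pos: [0.4422, 0.214, 0.0167]
orientation: [-180.0, 0.0, -90.0]
force: [-1.4, -0.9, 1.8]
opening: 0.0458
```

```bash
python3 - <<'E'
from h import *
go(.570,.2588,.018,-90)
E
```

```text
pose [0.4422 0.214  0.0167] [-180.      0.    -90.03] t 10.57 open 0.0458 F [-1.4 -0.9  1.8]
shift tool [-0.0449 -0.1278 -0.0013] turn units -0.01
```

Request:
servo_tool:
  rows:
    - [[0, 0, -0.008], [0, 0, 0], 1]
    - [[0, 0, -0.012], [0, 0, 0], 1]
    - [[0, 0, -0.015], [0, 0, 0], 1]
    - [[0, 0, -0.015], [0, 0, 0], 1]
    - [[0, 0, -0.01], [0, 0, 0], 1]
    - [[-0.0045, -0.0128, 0], [0, 0, 0], 1]
    - [[-0.0045, -0.0128, 0], [0, 0, 0], 1]
    - [[-0.0045, -0.0128, 0], [0, 0, 0], 1]
    - [[-0.0045, -0.0128, 0], [0, 0, 0], 1]
    - [[-0.0045, -0.0128, 0], [0, 0, 0], 1]
    - [[-0.0045, -0.0128, 0], [0, 0, 0], 1]
    - [[-0.0045, -0.0128, 0], [0, 0, 0], 1]
    - [[-0.0045, -0.0128, 0], [0, 0, 0], 1]
    - [[-0.0045, -0.0128, 0], [0, 0, 0], 1]
    - [[-0.0045, -0.0128, 0], [0, 0, 0], 1]
    - [[0, 0, 0], [0, 0, 0], 1]
    - [[0, 0, 0], [0, 0, 0], 1]
    - [[0, 0, 0], [0, 0, 0], 1]

```text
clock: 12.07
tool_pos: [0.5695, 0.2585, 0.0765]
orientation: [180.0, -0.0, -90.1]
force: [-0.2, -0.4, -1.2]
opening: 0.0462
```

```bash
python3 - <<'E'
from h import *
crop("side",180,100,190,140,4,"t6.png")
go(.570,.2588,.021,-90)
E
```

```text
pose [0.5694 0.2585 0.0766] [ 1.7997e+02 -1.0000e-02 -9.0040e+01] t 12.12 open 0.0462 F [-0.9  0.1  0.4]
shift tool [-0.0003 -0.0006  0.0556] turn units -0.01
```

View pics/t6.png

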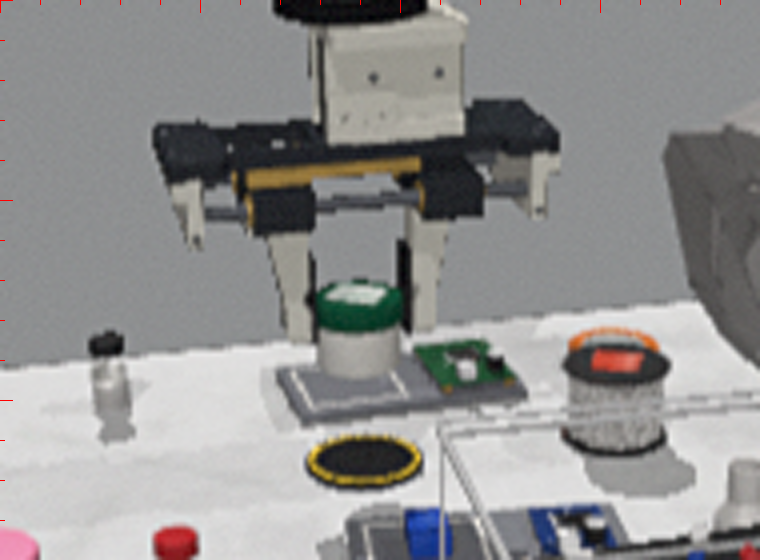

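The tub is held upright over the pad at crop (360,325). I'll lower it and release.

Request:
servo_tool:
  rows:
    - [[0, 0, 0.012], [0, 0, 0], 1]
    - [[0, 0, 0.014], [0, 0, 0], 1]
    - [[0, 0, 0.012], [0, 0, 0], 1]
    - [[0, 0, 0.009], [0, 0, 0], 1]
    - [[0, 0, 0.005], [0, 0, 0], 1]
    - [[0, 0, 0.002], [0, 0, 0], 1]
    - [[0, 0, 0.001], [0, 0, 0], 1]
    - [[0, 0, 0.0005], [0, 0, 0], 1]
    - [[0, 0, 0], [0, 0, 0], 1]
    - [[0, 0, 0], [0, 0, 0], 1]
    - [[0, 0, 0], [0, 0, 0], 0.2]
    - [[0, 0, 0], [0, 0, 0], 0.2]
    - [[0, 0, 0], [0, 0, 0], 0.2]
    - [[0, 0, 0], [0, 0, 0], 0.2]
    - [[0, 0, -0.005], [0, 0, 0], 0.2]
    - [[0, 0, -0.015], [0, 0, 0], 0.2]
    - [[0, 0, -0.02], [0, 0, 0], 0.2]
    - [[0, 0, -0.03], [0, 0, 0], 0.2]
    - [[0, 0, -0.03], [0, 0, 0], 0.2]
    - [[0, 0, 0], [0, 0, 0], 0.2]

```text
clock: 13.78
tool_pos: [0.5733, 0.2607, 0.1281]
orientation: [-179.5, 0.3, -90.0]
force: [1.1, 0.9, 1.2]
opening: 0.0702
```

```bash
python3 - <<'E'
from h import *
crop("side",180,130,190,140,4,"t7.png")
go(.4325,-.044,.12,-3)
E
```

```text
pose [0.5722 0.2603 0.1254] [-179.67    0.24  -90.  ] t 13.83 open 0.0701 F [-0.4 -0.6 -0.3]
shift tool [0.3043 0.1397 0.0054] turn units -14.5
```

View pics/t7.png

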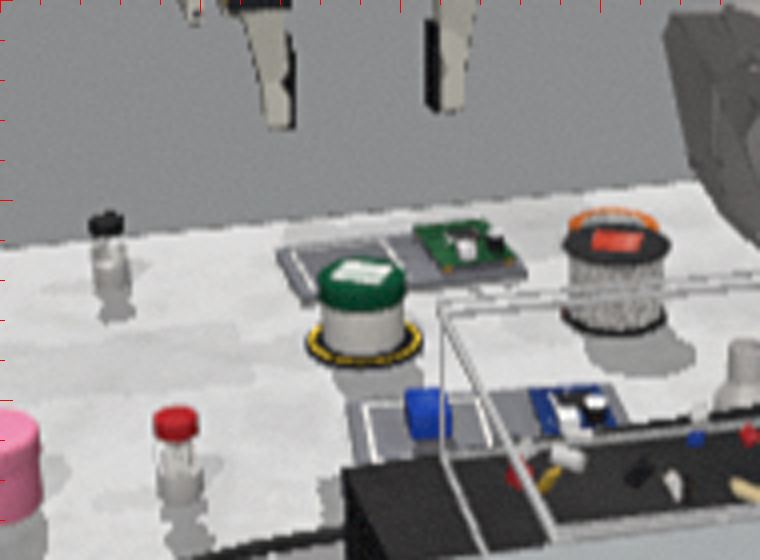

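The tub sits on the pad with an even ring around it, at crop (362,310). I back off to the front edge, turn, then go to the heat sink.

Request:
servo_tool:
  rows:
    - [[0, 0.02, 0], [0, 0, 0], 0.2]
    - [[0, 0.02, 0], [0, 0, 0], 0.2]
    - [[0, 0.02, 0], [0, 0, 0], 0.2]
    - [[0, 0.02, 0], [0, 0, -0.5], 0.2]
    - [[0, 0.02, 0], [0, 0, 0], 0.2]
    - [[0, 0.02, 0], [0, 0, 0], 0.2]
    - [[0, 0.018, 0], [0, 0, 0], 0.2]
    - [[0, 0, 0], [0, 0, -1], 0.2]
    - [[0, 0, 0], [0, 0, -1], 0.2]
    - [[0, 0, 0], [0, 0, -1], 0.2]
    - [[0, 0, 0], [0, 0, -1], 0.2]
    - [[0, 0, 0], [0, 0, -1], 0.2]
    - [[0, 0, 0], [0, 0, -1], 0.2]
    - [[0, 0, 0], [0, 0, -1], 0.2]
    - [[0, 0, 0], [0, 0, -1], 0.2]
    - [[0, 0, 0], [0, 0, -1], 0.2]
    - [[0, 0, 0], [0, 0, -1], 0.2]
    - [[0, 0, 0], [0, 0, -1], 0.2]
    - [[0, 0, 0], [0, 0, -1], 0.2]
    - [[0, 0, 0], [0, 0, -1], 0.2]

```text
clock: 15.5
tool_pos: [0.4319, 0.2556, 0.1206]
orientation: [180.0, 0.0, -8.7]
force: [-0.4, -0.3, 0.0]
opening: 0.0702
```

Request:
servo_tool:
  rows:
    - [[0, 0, 0], [0, 0, -1], 0.2]
    - [[0, 0, 0], [0, 0, 0], 0.2]

```text
clock: 15.67
tool_pos: [0.432, 0.2557, 0.1207]
orientation: [180.0, 0.0, -2.8]
force: [-0.3, 0.4, 0.5]
opening: 0.0703
```

```bash
python3 - <<'E'
from h import *
go(.4325,-.044,.12,-3)
E
```

```text
pose [0.432  0.2557 0.1207] [ 1.7997e+02  3.0000e-02 -2.7700e+00] t 15.67 open 0.0703 F [-0.3  0.4  0.5]
shift tool [0.015  0.2993 0.0007] turn units 0.04
```

Request:
servo_tool:
  rows:
    - [[0.001, 0.02, 0], [0, 0, 0], 0.2]
    - [[0.001, 0.02, 0], [0, 0, 0], 0.2]
    - [[0.001, 0.02, 0], [0, 0, 0], 0.2]
    - [[0.001, 0.02, 0], [0, 0, 0], 0.2]
    - [[0.001, 0.02, 0], [0, 0, 0], 0.2]
    - [[0.001, 0.02, 0], [0, 0, 0], 0.2]
    - [[0.001, 0.02, 0], [0, 0, 0], 0.2]
    - [[0.001, 0.02, 0], [0, 0, 0], 0.2]
    - [[0.001, 0.02, 0], [0, 0, 0], 0.2]
    - [[0.001, 0.02, 0], [0, 0, 0], 0.2]
    - [[0.001, 0.02, 0], [0, 0, 0], 0.2]
    - [[0.001, 0.02, 0], [0, 0, 0], 0.2]
    - [[0.001, 0.02, 0], [0, 0, 0], 0.2]
    - [[0.001, 0.02, 0], [0, 0, 0], 0.1]
    - [[0.001, 0.019, 0], [0, 0, 0], 0]
    - [[0, 0, 0.02], [0, 0, 0], 0]
    - [[0, 0, 0.03], [0, 0, 0], 0]
    - [[0, 0, 0.02], [0, 0, 0], 0]
    - [[0, 0, 0], [0, 0, 0], 0]
    - [[0, 0, 0], [0, 0, 0], 0]

```text
clock: 17.33
tool_pos: [0.4306, -0.0439, 0.0506]
orientation: [179.9, 0.2, -3.2]
force: [0.7, -0.1, 0.6]
opening: 0.0877
```

```bash
python3 - <<'E'
from h import *
crop("side",150,200,140,140,4,"t8.png")
crop("top",330,220,140,100,5,"t8b.png")
go(.4325,-.044,.005,-3)
E
```

```text
pose [ 0.4322 -0.0432  0.052 ] [-1.7999e+02 -6.0000e-02 -3.0800e+00] t 17.43 open 0.0878 F [ 0.2 -0.3  0.7]
shift tool [0.0004 0.0008 0.047 ] turn units -0.01
```

View pics/t8.png

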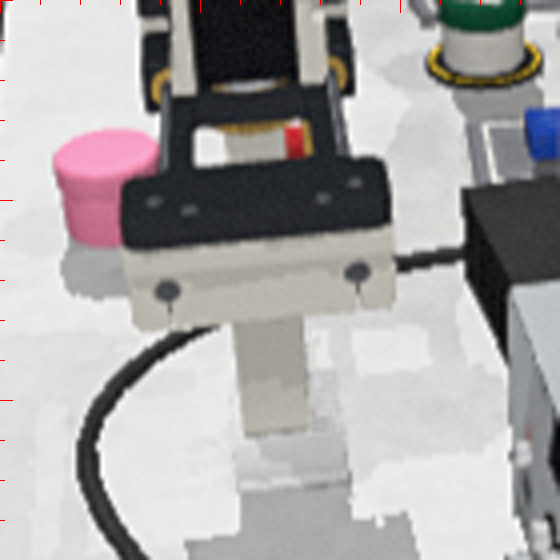

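View pics/t8b.png

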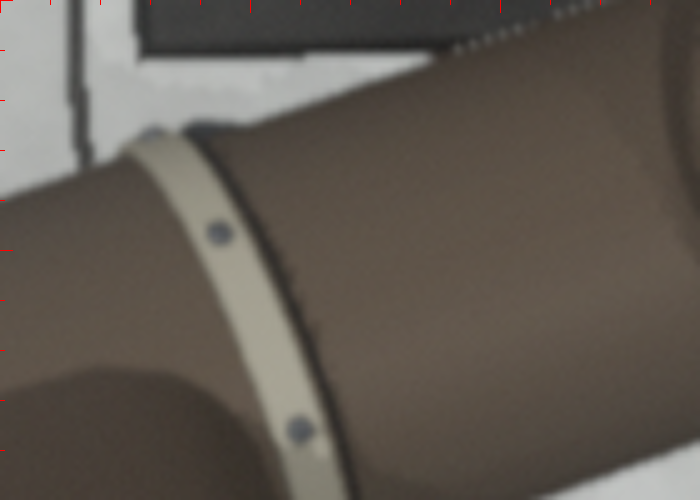

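```bash
python3 - <<'E'
from h import *
for y in(.044,.065): print(proj("side",[.4322,-.0432-y,.052]))
for x in(-.02,.02): print(proj("side",[.4325+x,-.044-.02,.005]))
E
```

```text
[221.87550857 300.5871605 ]
[223.56716317 310.09200823]
[208.81189214 319.82617043]
[236.48734594 315.61160647]
```

The finger shows within about 4 mm of the heat sink's middle along the fins. I add 2 mm and grip.

Request:
servo_tool:
  rows:
    - [[0.002, 0, 0.012], [0, 0, 0], 0]
    - [[0, 0, 0.014], [0, 0, 0], 0]
    - [[0, 0, 0.012], [0, 0, 0], 0]
    - [[0, 0, 0.007], [0, 0, 0], 0]
    - [[0, 0, 0.001], [0, 0, 0], 0]
    - [[0, 0, 0], [0, 0, 0], 0]
    - [[0, 0, 0], [0, 0, 0], 1]
    - [[0, 0, 0], [0, 0, 0], 1]
    - [[0, 0, 0], [0, 0, 0], 1]
    - [[0, 0, 0], [0, 0, 0], 1]
    - [[0, 0, 0], [0, 0, 0], 1]
    - [[0, 0, 0], [0, 0, 0], 1]
    - [[0, 0, 0], [0, 0, 0], 1]
    - [[0, 0, 0], [0, 0, 0], 1]

```text
clock: 18.6
tool_pos: [0.4334, -0.0436, 0.0051]
orientation: [180.0, 0.0, -3.0]
force: [-0.2, -0.9, 0.4]
opening: 0.0398
```

Request:
servo_tool:
  rows:
    - [[0, 0, -0.008], [0, 0, 0], 1]
    - [[0, 0, -0.012], [0, 0, 0], 1]
    - [[0, 0, -0.015], [0, 0, 0], 1]
    - [[0, 0, -0.015], [0, 0, 0], 1]
    - [[0, 0, -0.02], [0, 0, 0], 1]
    - [[0, 0, -0.02], [0, 0, 0], 1]
    - [[0, 0, -0.02], [0, 0, 0], 1]
    - [[0, 0, -0.005], [0, 0, 0], 1]
    - [[0, 0, 0], [0, 0, 0], 1]

```text
clock: 19.35
tool_pos: [0.4344, -0.0432, 0.1219]
orientation: [-179.9, -0.2, -3.0]
force: [-0.3, -0.1, -0.8]
opening: 0.0388
```

```bash
python3 - <<'E'
from h import *
crop("side",150,150,140,140,4,"t9.png")
go(.435,.357,.12,3)
E
```

```text
pose [ 0.4336 -0.0434  0.1206] [-1.7995e+02 -9.0000e-02 -3.0400e+00] t 19.4 open 0.0389 F [-0.5 -0.6 -0.5]
shift tool [-0.0198 -0.3999  0.0006] turn units -1.01
```

View pics/t9.png

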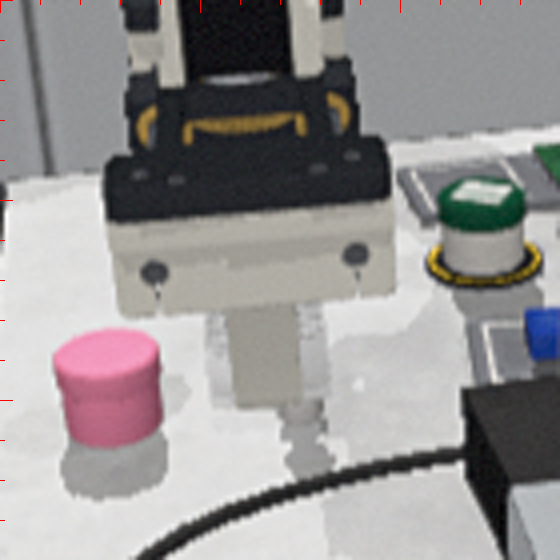

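The heat sink is held near its centre. I carry it along the front edge, then out to the green tray.

Request:
servo_tool:
  rows:
    - [[-0.001, -0.02, 0], [0, 0, 0], 1]
    - [[-0.001, -0.02, 0], [0, 0, 0], 1]
    - [[-0.001, -0.02, 0], [0, 0, 0], 1]
    - [[-0.001, -0.02, 0], [0, 0, 0], 1]
    - [[-0.001, -0.02, 0], [0, 0, 0], 1]
    - [[-0.001, -0.02, 0], [0, 0, 0], 1]
    - [[-0.001, -0.02, 0], [0, 0, 0], 1]
    - [[-0.001, -0.02, 0], [0, 0, 0], 1]
    - [[-0.001, -0.02, 0], [0, 0, 0], 1]
    - [[-0.001, -0.02, 0], [0, 0, 0], 1]
    - [[-0.001, -0.02, 0], [0, 0, 0], 1]
    - [[-0.001, -0.02, 0], [0, 0, 0], 1]
    - [[-0.001, -0.02, 0], [0, 0, 0], 1]
    - [[-0.001, -0.02, 0], [0, 0, 0], 1]
    - [[-0.001, -0.02, 0], [0, 0, 0], 1]
    - [[-0.001, -0.02, 0], [0, 0, 0], 1]
    - [[-0.001, -0.02, 0], [0, 0, 0], 1]
    - [[-0.001, -0.02, 0], [0, 0, 0], 1]
    - [[-0.001, -0.02, 0], [0, 0, 0], 1]
    - [[-0.001, -0.02, 0], [0, 0, -1], 1]

```text
clock: 21.07
tool_pos: [0.4343, 0.3581, 0.1192]
orientation: [179.9, 0.1, 2.9]
force: [0.7, -1.1, -0.6]
opening: 0.0387
```

Request:
servo_tool:
  rows:
    - [[0.018, 0, 0], [0, 0, 0], 1]
    - [[0.018, 0, 0], [0, 0, 0], 1]
    - [[0.018, 0, 0], [0, 0, 0], 1]
    - [[0.018, 0, 0], [0, 0, 0], 1]
    - [[0.018, 0, 0], [0, 0, 0], 1]
    - [[0.018, 0, 0], [0, 0, 0], 1]
    - [[0.018, 0, 0], [0, 0, 0], 1]
    - [[0.018, 0, 0], [0, 0, 0], 1]
    - [[0, 0, 0], [0, 0, 0], 1]
    - [[0, 0, 0], [0, 0, 0], 1]
    - [[0, 0, 0], [0, 0, 0], 1]

```text
clock: 21.98
tool_pos: [0.5778, 0.3643, 0.119]
orientation: [179.9, 0.1, 2.9]
force: [-0.8, 0.4, -1.3]
opening: 0.0387
```

```bash
python3 - <<'E'
from h import *
crop("side",200,100,160,140,4,"t10.png")
go(.5812,.357,.0115,3)
E
```

```text
pose [0.5776 0.3644 0.1194] [1.7996e+02 6.0000e-02 2.9700e+00] t 22.03 open 0.0386 F [ 0.1 -0.6 -0.8]
shift tool [0.0032 0.0076 0.1079] turn units -0.0
```

View pics/t10.png

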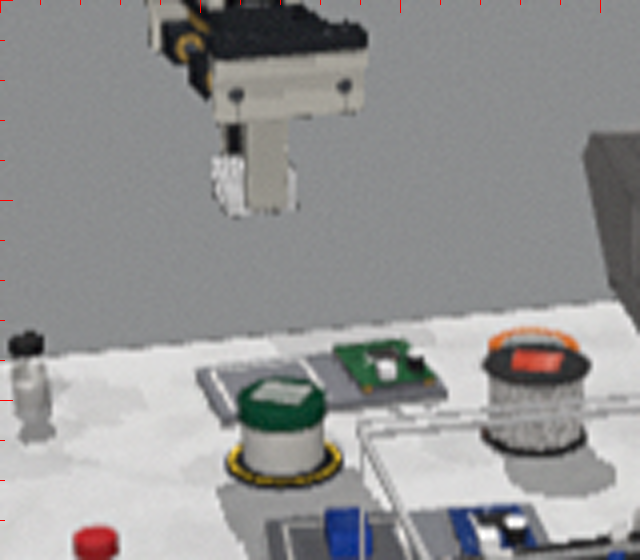

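Request:
servo_tool:
  rows:
    - [[0.0015, 0.0038, 0.015], [0, 0, 0], 1]
    - [[0.0015, 0.0038, 0.015], [0, 0, 0], 1]
    - [[0, 0, 0.015], [0, 0, 0], 1]
    - [[0, 0, 0.015], [0, 0, 0], 1]
    - [[0, 0, 0.015], [0, 0, 0], 1]
    - [[0, 0, 0.012], [0, 0, 0], 1]
    - [[0, 0, 0.01], [0, 0, 0], 1]
    - [[0, 0, 0.006], [0, 0, 0], 1]
    - [[0, 0, 0.003], [0, 0, 0], 1]
    - [[0, 0, 0.001], [0, 0, 0], 1]
    - [[0, 0, 0.001], [0, 0, 0], 1]
    - [[0, 0, 0], [0, 0, 0], 1]
    - [[0, 0, 0], [0, 0, 0], 1]

```text
clock: 23.12
tool_pos: [0.5821, 0.3572, 0.0127]
orientation: [-180.0, -0.0, 3.0]
force: [0.1, -0.1, 0.0]
opening: 0.0384
```

```bash
python3 - <<'E'
from h import *
crop("side",200,130,160,110,4,"t11.png")
go(.5812,.357,.0115,3)
E
```

```text
pose [0.5821 0.3573 0.0127] [-1.7996e+02 -5.0000e-02  2.9600e+00] t 23.17 open 0.039 F [-0.6  0.3  0.1]
shift tool [-0.0009  0.0002  0.0012] turn units -0.01
```

View pics/t11.png

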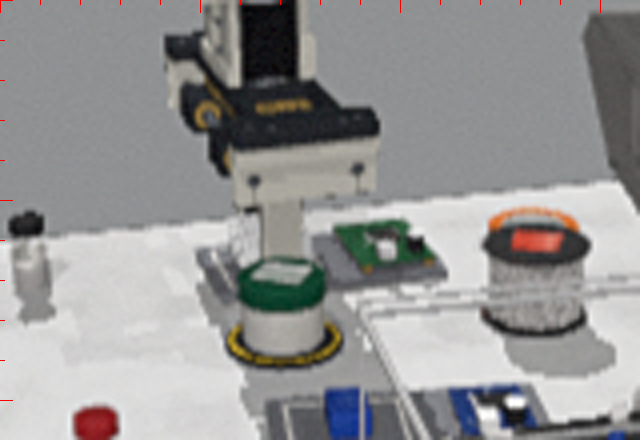

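Request:
servo_tool:
  rows:
    - [[0, 0, 0.001], [0, 0, 0], 1]
    - [[0, 0, 0.0005], [0, 0, 0], 1]
    - [[0, 0, 0], [0, 0, 0], 1]
    - [[0, 0, 0], [0, 0, 0], 0.3]
    - [[0, 0, 0], [0, 0, 0], 0.3]
    - [[0, 0, 0], [0, 0, 0], 0.3]
    - [[0, 0, 0], [0, 0, 0], 0.3]
    - [[0, 0, 0], [0, 0, 0], 0.3]
    - [[0, 0, -0.005], [0, 0, 0], 0.3]
    - [[0, 0, -0.015], [0, 0, 0], 0.3]
    - [[0, 0, -0.02], [0, 0, 0], 0.3]
    - [[0, 0, -0.03], [0, 0, 0], 0.3]
    - [[0, 0, -0.03], [0, 0, 0], 0.3]
    - [[0, 0, -0.03], [0, 0, 0], 0.3]
    - [[0, 0, 0], [0, 0, 0], 0.3]

```text
clock: 24.42
tool_pos: [0.5848, 0.3591, 0.1484]
orientation: [-179.7, -0.5, 3.0]
force: [1.4, 0.9, 1.2]
opening: 0.0616
```

```bash
python3 - <<'E'
from h import *
go(.4562,.1263,.12,0)
crop("side",200,130,160,110,4,"t12.png")
E
```

```text
pose [0.5848 0.3591 0.1484] [-179.67   -0.51    3.03] t 24.42 open 0.0616 F [1.4 0.9 1.2]
shift tool [-0.1407  0.2257  0.0284] turn units 0.51
```

View pics/t12.png

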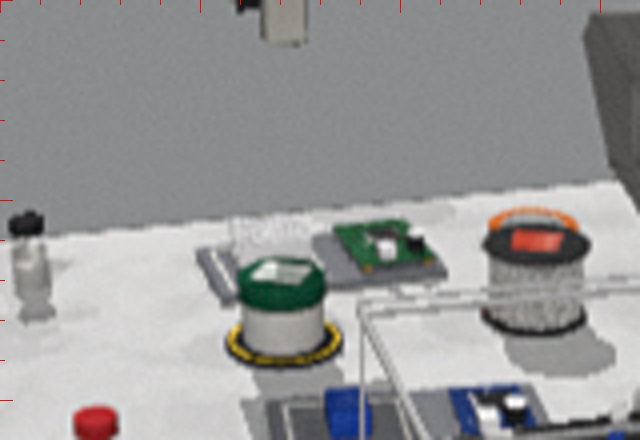

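The heat sink stands in the green outline, left and behind the tub at crop (270,245). Now the red vial.

Request:
servo_tool:
  rows:
    - [[-0.0137, 0, 0], [0, 0, 0], 0.4]
    - [[-0.0137, 0, 0], [0, 0, 0], 0.4]
    - [[-0.0137, 0, 0], [0, 0, 0], 0.4]
    - [[-0.0137, 0, 0], [0, 0, 0], 0.4]
    - [[-0.0137, 0, 0], [0, 0, 0], 0.4]
    - [[-0.0137, 0.022, 0], [0, 0, 0], 0.4]
    - [[-0.0137, 0.022, 0], [0, 0, 0], 0.4]
    - [[-0.0137, 0.022, 0], [0, 0, 0], 0.4]
    - [[-0.0137, 0.022, 0], [0, 0, 0], 0.4]
    - [[-0.0137, 0.022, 0], [0, 0, 0], 0.4]
    - [[0, 0.022, 0], [0, 0, 0], 0.4]
    - [[0, 0.022, 0], [0, 0, 0], 0.4]
    - [[0, 0.022, 0], [0, 0, 0], 0.4]
    - [[0, 0.022, 0], [0, 0, 0], 0.4]
    - [[0, 0.022, 0], [0, 0, 0], 0.4]
    - [[0, 0, 0.02], [0, 0, 0], 0.4]
    - [[0, 0, 0.02], [0, 0, 0], 0.4]
    - [[0, 0, 0.02], [0, 0, 0], 0.4]
    - [[0, 0, 0], [0, 0, 0], 0.4]
    - [[0, 0, 0], [0, 0, 0], 0.4]

```text
clock: 26.13
tool_pos: [0.4557, 0.1295, 0.08]
orientation: [179.9, 0.1, 3.0]
force: [-0.2, 0.1, 0.9]
opening: 0.0525
```

```bash
python3 - <<'E'
from h import *
crop("side",150,120,160,140,4,"t13.png")
crop("top",160,130,190,150,4,"t13b.png")
go(.4562,.1263,.015,3)
E
```

```text
pose [0.4569 0.1305 0.0814] [-1.7999e+02 -5.0000e-02  3.0000e+00] t 26.23 open 0.0525 F [0.5 0.2 0.1]
shift tool [-0.0009  0.0042  0.0664] turn units -0.0
```

View pics/t13.png

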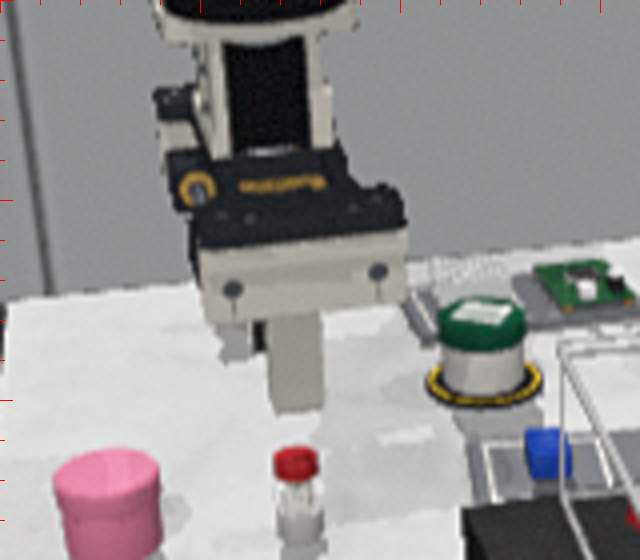

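View pics/t13b.png

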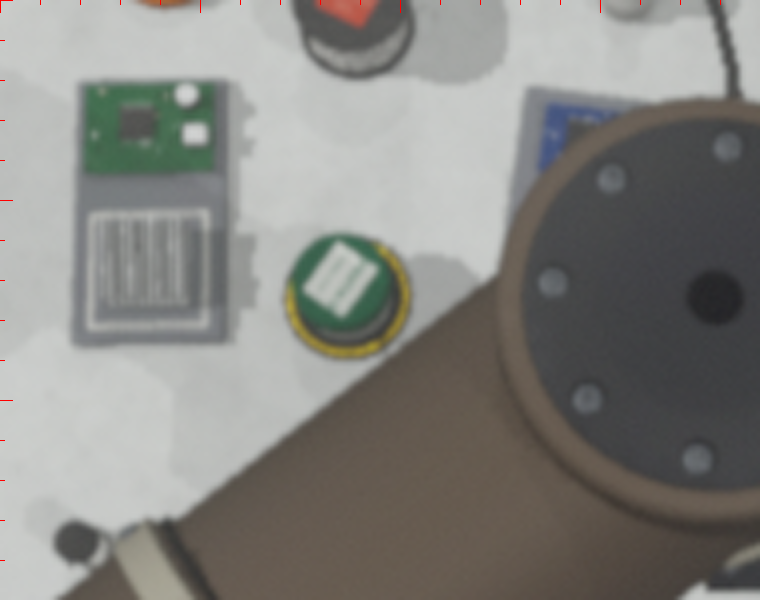

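```bash
python3 - <<'E'
from h import *
f=lambda a,b:(160+a/4-.4,130+b/4-.4)
print(px2w("top",*f(142,259),.029),px2w("top",*f(149,271),.006),px2w("top",*f(343,283),.042), px2w("top",*f(349,296),.004))
E
```

```text
[0.58095097 0.3573651  0.029     ] [0.58050704 0.35821771 0.006     ] [0.56850683 0.25937984 0.042     ] [0.57077227 0.25987058 0.004     ]
```

The placed heat sink and tub measure within 1 to 2.5 mm of their targets. I lower onto the vial and grip.

Request:
servo_tool:
  rows:
    - [[-0.0005, 0.002, 0.013], [0, 0, 0], 0.4]
    - [[-0.0005, 0.002, 0.013], [0, 0, 0], 0.4]
    - [[0, 0, 0.014], [0, 0, 0], 0.4]
    - [[0, 0, 0.013], [0, 0, 0], 0.4]
    - [[0, 0, 0.009], [0, 0, 0], 0.4]
    - [[0, 0, 0.004], [0, 0, 0], 0.4]
    - [[0, 0, 0], [0, 0, 0], 0.4]
    - [[0, 0, 0], [0, 0, 0], 0.4]
    - [[0, 0, 0], [0, 0, 0], 1]
    - [[0, 0, 0], [0, 0, 0], 1]
    - [[0, 0, 0], [0, 0, 0], 1]
    - [[0, 0, 0], [0, 0, 0], 1]
    - [[0, 0, 0], [0, 0, 0], 1]
    - [[0, 0, 0], [0, 0, 0], 1]
    - [[0, 0, 0], [0, 0, 0], 1]
    - [[0, 0, 0], [0, 0, 0], 1]

```text
clock: 27.57
tool_pos: [0.4557, 0.1261, 0.0147]
orientation: [-180.0, -0.0, 3.0]
force: [-0.2, 0.0, 2.7]
opening: 0.02
```

```bash
python3 - <<'E'
from h import *
go(.569,.2588,.058,3)
E
```

```text
pose [0.4557 0.1261 0.0147] [-1.80e+02 -1.00e-02  2.97e+00] t 27.57 open 0.02 F [-0.2  0.   2.7]
shift tool [ 0.12   -0.1266 -0.0433] turn units -0.0
```

Request:
servo_tool:
  rows:
    - [[0, 0, -0.008], [0, 0, 0], 1]
    - [[0, 0, -0.014], [0, 0, 0], 1]
    - [[0, 0, -0.016], [0, 0, 0], 1]
    - [[0, 0, -0.018], [0, 0, 0], 1]
    - [[0, 0, -0.018], [0, 0, 0], 1]
    - [[0, 0, -0.014], [0, 0, 0], 1]
    - [[0, 0, -0.01], [0, 0, 0], 1]
    - [[0.012, -0.0127, 0], [0, 0, 0], 1]
    - [[0.012, -0.0127, 0], [0, 0, 0], 1]
    - [[0.012, -0.0127, 0], [0, 0, 0], 1]
    - [[0.012, -0.0127, 0], [0, 0, 0], 1]
    - [[0.012, -0.0127, 0], [0, 0, 0], 1]
    - [[0.012, -0.0127, 0], [0, 0, 0], 1]
    - [[0.012, -0.0127, 0], [0, 0, 0], 1]
    - [[0.012, -0.0127, 0], [0, 0, 0], 1]
    - [[0.012, -0.0127, 0], [0, 0, 0], 1]
    - [[0.012, -0.0127, 0], [0, 0, 0], 1]
    - [[0, 0, 0], [0, 0, 0], 1]
    - [[0, 0, 0], [0, 0, 0], 1]
    - [[0, 0, 0], [0, 0, 0], 1]

```text
clock: 29.23
tool_pos: [0.5683, 0.2588, 0.1125]
orientation: [180.0, 0.0, 3.0]
force: [-0.9, -0.4, -0.9]
opening: 0.0201
```

```bash
python3 - <<'E'
from h import *
crop("side",200,90,160,140,4,"t14.png")
go(.569,.259,.057,3)
E
```

```text
pose [0.5683 0.2586 0.1126] [1.7999e+02 3.0000e-02 2.9600e+00] t 29.28 open 0.0201 F [-0.4  0.6 -0.3]
shift tool [ 0.0007 -0.0003  0.0556] turn units -0.01
```

View pics/t14.png

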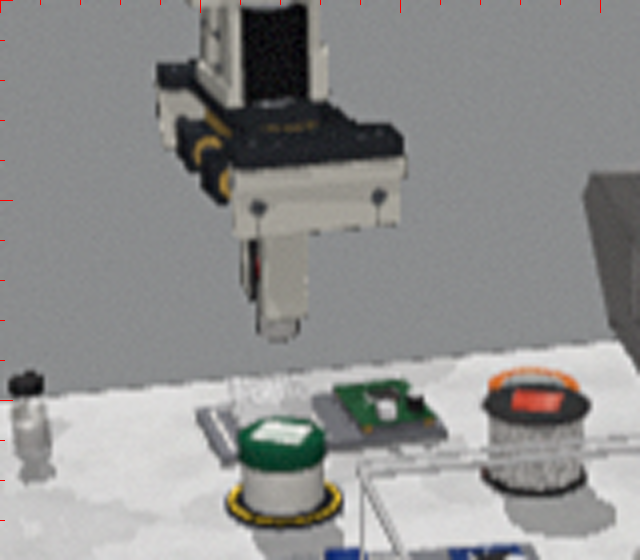

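Request:
servo_tool:
  rows:
    - [[0, 0, 0.012], [0, 0, 0], 1]
    - [[0, 0, 0.014], [0, 0, 0], 1]
    - [[0, 0, 0.012], [0, 0, 0], 1]
    - [[0, 0, 0.009], [0, 0, 0], 1]
    - [[0, 0, 0.004], [0, 0, 0], 1]
    - [[0, 0, 0.002], [0, 0, 0], 1]
    - [[0, 0, 0.001], [0, 0, 0], 1]
    - [[0, 0, 0.001], [0, 0, 0], 1]
    - [[0, 0, 0.0005], [0, 0, 0], 1]
    - [[0, 0, 0], [0, 0, 0], 1]
    - [[0, 0, 0], [0, 0, 0], 1]

```text
clock: 30.2
tool_pos: [0.5691, 0.2594, 0.0575]
orientation: [-180.0, -0.0, 3.0]
force: [-1.3, -0.2, -0.6]
opening: 0.0199
```

```bash
python3 - <<'E'
from h import *
crop("side",220,120,100,110,6,"t15.png")
go(.569,.259,.057,3)
print(proj("side",[.5688,.2588,.042]),proj("side",[.5688,.2588,.09]))
E
```

```text
pose [0.569  0.2593 0.0574] [-1.7998e+02 -3.0000e-02  2.9700e+00] t 30.25 open 0.0199 F [0.3 1.2 0.5]
shift tool [-0.      0.0003  0.0004] turn units -0.0
[269.57988585 197.87203298] [268.96700632 176.54616983]
```

View pics/t15.png

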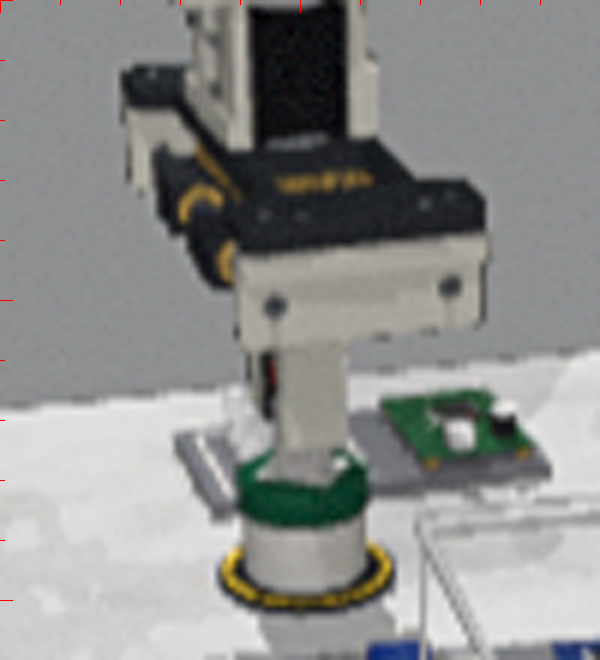

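The vial is centred on the lid at crop (303,465). I lower it the last bit, release and lift.

Request:
servo_tool:
  rows:
    - [[0, 0, 0.0007], [0, 0, 0], 1]
    - [[0, 0, 0], [0, 0, 0], 1]
    - [[0, 0, 0], [0, 0, 0], 1]
    - [[0, 0, 0], [0, 0, 0], 0.5]
    - [[0, 0, 0], [0, 0, 0], 0.5]
    - [[0, 0, 0], [0, 0, 0], 0.5]
    - [[0, 0, 0], [0, 0, 0], 0.5]
    - [[0, 0, 0], [0, 0, 0], 0.5]
    - [[0, 0, -0.005], [0, 0, 0], 0.5]
    - [[0, 0, -0.012], [0, 0, 0], 0.5]
    - [[0, 0, -0.02], [0, 0, 0], 0.5]
    - [[0, 0, -0.03], [0, 0, 0], 0.5]
    - [[0, 0, -0.03], [0, 0, 0], 0.5]
    - [[0, 0, -0.01], [0, 0, 0], 0.5]
    - [[0, 0, 0], [0, 0, 0], 0.5]
    - [[0, 0, 0], [0, 0, 0], 0.5]

```text
clock: 31.58
tool_pos: [0.5691, 0.2595, 0.1649]
orientation: [-179.9, -0.1, 3.0]
force: [-1.0, -0.0, -0.4]
opening: 0.0437
```

Request:
servo_tool:
  rows:
    - [[-0.02, 0, 0], [0, 0, 0], 0.5]
    - [[-0.02, 0, 0], [0, 0, 0], 0.5]
    - [[-0.02, -0.01, 0], [0, 0, 0], 0.5]
    - [[-0.02, -0.02, 0], [0, 0, 0], 0.5]
    - [[-0.02, -0.03, 0], [0, 0, 0], 0.5]
    - [[-0.02, -0.03, 0], [0, 0, 0], 0.5]
    - [[0, -0.03, 0], [0, 0, 0], 0.5]
    - [[0, -0.03, 0], [0, 0, 0], 0.5]
    - [[0, -0.03, 0], [0, 0, 0], 0.5]
    - [[0, -0.03, 0], [0, 0, 0], 0.5]
    - [[0, -0.03, 0], [0, 0, 0], 0.5]
    - [[0, -0.03, 0], [0, 0, 0], 0.5]
    - [[0, -0.03, 0], [0, 0, 0], 0.5]
    - [[0, 0, 0], [0, 0, 0], 0.5]
    - [[0, 0, 0], [0, 0, 0], 0.5]
    - [[0, 0, 0], [0, 0, 0], 0.5]

```text
clock: 32.92
tool_pos: [0.433, 0.5518, 0.1618]
orientation: [179.9, 0.1, 3.0]
force: [-0.3, 0.2, 0.8]
opening: 0.044
```

```bash
python3 - <<'E'
from h import *
crop("side",180,140,180,130,4,"t16.png")
crop("top",160,130,190,150,4,"t16b.png")
go(.569,.259,.057,3)
E
```

```text
pose [0.4335 0.5515 0.1629] [1.7994e+02 3.0000e-02 2.9300e+00] t 33.02 open 0.0438 F [-1.1 -0.2  0.1]
shift tool [0.1204 0.299  0.1059] turn units -0.01
```

View pics/t16.png

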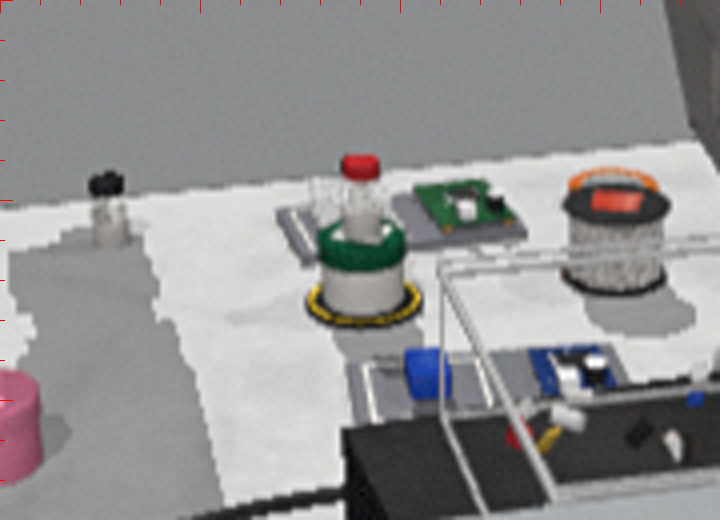

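View pics/t16b.png

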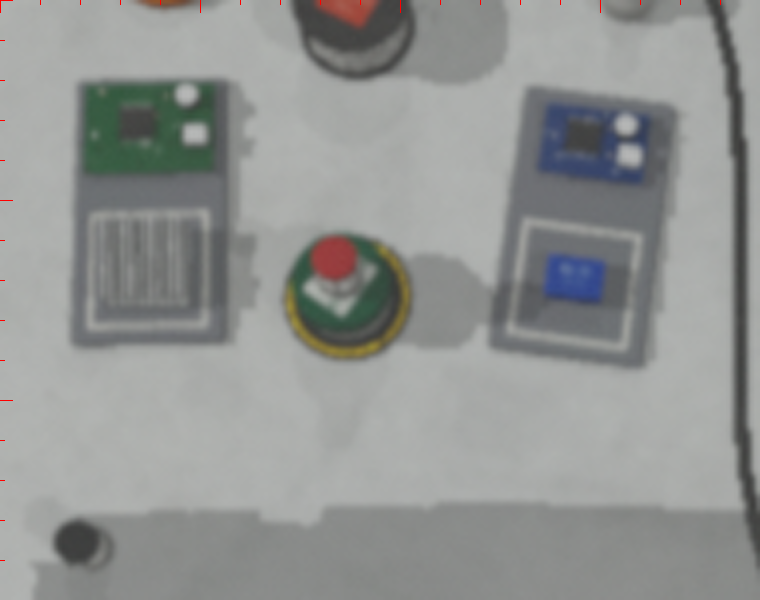

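```bash
python3 - <<'E'
from h import *
from plant import ctrl
f=lambda a,b:(160+a/4-.4,130+b/4-.4)
for n,p,z in[("vial",(334,259),.084),("tub",(343,283),.042),("relay",(575,279),.021),("blue",(575,284),.006),("hs",(142,259),.029),("green",(149,271),.006),("black",(77,542),.042)]:
    print(n,px2w("top",*f(*p),z).round(4))
ctrl.close_job()
E
```

```text
vial [0.5698 0.2598 0.084 ]
tub [0.5685 0.2594 0.042 ]
relay [0.578  0.1498 0.021 ]
blue [0.579  0.1494 0.006 ]
hs [0.581  0.3574 0.029 ]
green [0.5805 0.3582 0.006 ]
black [0.4439 0.376  0.042 ]
the job is handed in; nothing more can be done
```

I set out all four parts and handed the job in at about 33 s of the 109 s allowed; `close_job` reports no verdict. The heat sink is by the green board, the relay by the blue board, the tub on the pad and the red-capped vial on its lid.

The last top-camera check, taken just before hand-in, put each part well inside the 12 mm limit:

| Part | Distance from its target |
|---|---|
| Heat sink | about 1 mm |
| Relay | about 1 mm |
| Tub | about 2 mm |
| Red-capped vial, from the tub's axis | about 1.5 mm |

- **Upright and released:** both cameras show all four standing upright, with the gripper clear of everything.
- **Bystanders:** the black-capped vial measured the same as at the start. The spool looks unmoved in both pictures, but I did not re-measure it.
- **Camera disagreement:** the two cameras differed by 2–3 mm in y, or about 5 mm at the heat sink. I aimed roughly 1 mm off the top camera's values to allow for it.
- **Heat sink finger position:** before gripping, the side picture put the finger about 4 mm off the heat sink's centre along the fins. I corrected 2 mm, and the part then hung centred.

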